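Lock the specimen dryer's lid

TASK

The lid of the specimen dryer is resting up on its springy seal with both quarter-turn fasteners open. With the fingers closed, set their tips in the slot of either fastener, press the lid down flush and turn the fastener clockwise a quarter turn to its stop, then turn the other one home in the same way, so that both are locked and hold the lid down flush by themselves. Do not lift the lid, leave the other things on the dryer and the bench where they are, and finish with the hand clear.

Things in the scene. Friction and masses are not known exactly. Their poses are not given: they have to be found in the camera images.
- dryer: bench-top specimen dryer, fixed: white and blue steel case 380 mm deep (x), 560 mm wide (y), 150 mm tall. Origin at the centre of its underside; x points from its front to its back, y to its left seen from the robot, z up. The lid is let into its top, flush with the deck; the control fascia is on the front at its right end.
- lid_front_edge (a point): middle of the upper front edge of the dryer's flat grey lid, 310 mm (x) by 400 mm (y), hinged along its far edge. Height 150 mm = lid fully down, flush with the deck (metal stop); about 165 mm = unlocked, resting up on its springy seal: flush then takes some 9 N down at a fastener, and it springs back when let go. Fastener axes: 60 mm behind this edge, 110 mm to either side.
- fastener_left (a joint): angle (rad) of the left (+y side) fastener: 0 = open, slot parallel to the lid's front edge; grows clockwise seen from above; 1.57 = locked, at its stop, slot pointing at the front edge; stays where left. Friction 0.15 N m, up to 0.35 while drawing the lid down. From 0.55 on its cam runs under a keeper; with the lid more than about 8 mm up there it strikes the keeper at 0.55. Past 1.35 it holds the lid.
- slot_left: slot of the left fastener, an orange trough 28 mm wide, 16 mm deep, 80 mm long, across a dark round rotor 84 mm wide set flush in the lid. Origin: centre of the slot's flat floor, on the turning axis (16 mm under the lid's top); y along the slot, z up. It turns with the fastener and tilts with the lid. Origin is 134 mm above the bench with the lid fully down, about 146 mm with it up.
- fastener_right (a joint): angle (rad) of the right (-y side) fastener: 0 = open, slot parallel to the lid's front edge; grows clockwise seen from above; 1.57 = locked, at its stop, slot pointing at the front edge; stays where left. Friction 0.15 N m, up to 0.35 while drawing the lid down. From 0.55 on its cam runs under a keeper; with the lid more than about 8 mm up there it strikes the keeper at 0.55. Past 1.35 it holds the lid.
- slot_right: slot of the right fastener, an orange trough 28 mm wide, 16 mm deep, 80 mm long, across a dark round rotor 84 mm wide set flush in the lid. Origin: centre of the slot's flat floor, on the turning axis (16 mm under the lid's top); y along the slot, z up. It turns with the fastener and tilts with the lid. Origin is 134 mm above the bench with the lid fully down, about 146 mm with it up.
- glue: white glue bottle with orange cap, 56 mm across, 150 mm tall; loose, origin under its centre; not part of the job, leave it where it is
- seed_jar: brown glass jar with green cap, 68 mm across, 85 mm tall; loose, origin under its centre; not part of the job, leave it where it is
- mug: white mug, 80 mm across, 90 mm tall; loose, origin under its centre; not part of the job, leave it where it is
- loupe: steel hand lens with a black grip, 40 x 84 mm, 22 mm tall, lying on the dryer's deck beside the lid; loose, origin under its centre; not part of the job, leave it where it is
- tin: flat brass tin, 62 mm across, 32 mm tall, standing on the dryer's deck beside the lid; loose, origin under its centre; not part of the job, leave it where it is
- brush: wooden-handled brush lying on the bench; loose, origin under its centre; not part of the job, leave it where it is

How it is judged:
On the way, in this order (a step that is already met when the one before it is completed fails the run):
1. one fastener has been turned home by a fingertip in its slot, with the lid down (((value of joint fastener_left above 1.35 rad and contact force between the fingers and slot_left above 0.5 N and z of lid_front_edge in the frame of dryer below 0.1525 m) or (value of joint fastener_right above 1.35 rad and contact force between the fingers and slot_right above 0.5 N and z of lid_front_edge in the frame of dryer below 0.1525 m))).
2. both fasteners have been turned home, the last one by a fingertip in its slot (value of joint each of fastener_left, fastener_right above 1.35 rad and ((value of joint fastener_left above 1.35 rad and contact force between the fingers and slot_left above 0.5 N and z of lid_front_edge in the frame of dryer below 0.1525 m) or (value of joint fastener_right above 1.35 rad and contact force between the fingers and slot_right above 0.5 N and z of lid_front_edge in the frame of dryer below 0.1525 m))).
At the end, for the whole second after the job is handed in: both fasteners stand at 1.35 rad or more (1.57 is the stop) and hold the lid's front edge within 2.5 mm of flush with the deck (below 152.5 mm) with the robot off it (value of joint each of fastener_left, fastener_right above 1.35 rad and z of lid_front_edge in the frame of dryer below 0.1525 m); the robot touches nothing.
It fails at once if the lid is lifted (front edge more than 26 mm above the deck) (z of lid_front_edge in the frame of dryer above 0.176 m).
It fails at once if a thing on the bench or the dryer is moved more than 25 mm (distance of any of glue, seed_jar, mug, loupe, tin, brush from where it was at the start of the episode above 0.025 m).
It also fails if it takes over 54 s, if anything falls off the work surface, if the arm or the gripper's body presses on something with over 40 N, if the wrist force passes 120 N, or if a joint passes its speed limit or range.

ROBOT

A 6-joint arm with a two-finger parallel gripper is mounted at the origin on the work surface. World frame = base frame: x ahead of the robot, y to its left, z up, the work surface at z = 0. Lengths are in m, angles in rad, forces in N, time in s.
With the tool pointing down it reaches from about 0.4 to 0.825 m from the base axis. Payload 7 kg.
Tool frame: the origin (TCP) lies on the centre line of the jaws, within the pads' length; the fingertips stand 11 mm ahead of it and the grasp point (between the pads) lies 8 mm behind it; z points along the fingers, y is the direction in which the jaws open and shut (so a half turn about z gives the same grasp; the last joint's range is limited). The gripper opens to 88 mm and grips with 3 to 60 N. Pads are 19 mm wide; open, the fingers measure 130 mm over their backs; the gripper's body (78 mm by 193 mm) begins 47 mm behind the grasp point.
Start: joints at [-0.907, 0.359, 0.012, 0, -1.224, -0.288], TCP at [0.248, -0.628, 0.238] pointing down, gripper open.
Joint ranges: [-3.07, 3.07], [-1.43, 2.12], [-1.02, 1.25], [-3.03, 1.67], [-3.05, -0], [-3.03, 3.03]. Speed limits (rad/s): [2.39, 2.39, 3.01, 3.14, 3.14, 3.14].

INTERFACE

Orientations are given as [roll, pitch, yaw] about the fixed x, y, z axes, in that order (R = Rz(yaw) Ry(pitch) Rx(roll)).
In Python, from station import * gives the robot as it stands.
- The arm moves only by the tool play_rows, never from a script. Its argument "targets" is a list of rows, each a list of 7 numbers: the turn, a rotation vector about the world's x, y, z in rad, then the shift along the world's x, y, z in m, then the opening, from 0 (shut) to 1 (fully open). A call has 1 to 12 rows; each row shifts and turns the pose as measured when the row begins; what a row does not reach is not made up. A row lasts 1/8 s, in which the tool goes at most 62.5 mm and 10.7 degrees, less where a joint would pass 70% of its speed; a pose out of reach is approached as far as the arm can. A call is refused whole if a number of a shift passes 0.0625 or a number of a turn 0.188, either way. A call with a gripper value outside its range is refused whole. The fingers move at their own pace and stop on an object; "grip_force" is the grip in N (left out, the last holds). Time passes only in rows, so rows that do not move let the fingers close. It gives the time, the measured TCP pose, the force and the opening at its end, in the units of the state.
- get_state(): the state, without advancing time (a new reading comes with each control period).
- grab_frame(name): name is "scene" or "top"; returns (picture, depth): 400x640x3 uint8, blue, green, red; 400x640 float32, m along the optical axis (not along the pixel's ray), 0 where there is no reading.
- camera_params(name): a dict with "camera_matrix" (3x3 intrinsics, pixels), "extrinsics" (4x4, takes a point from world to camera coordinates). Camera axes: x right, y up, looking along -z (the intrinsics and any distortion apply to the point x, -y, -z); pixel columns grow to the right and rows downward; lengths in m; the calibration is good to about 2 mm. A picture is of the moment at which its call begins. camera_params takes no time and is no camera call.
- job_done(): hands the job in, once; it reports no verdict.
The state is a dict: "t": time; "q": joint angles; "qd": joint speeds; "joint_efforts": joint torques, N m; "eef_pos": TCP position; "ee_rot": TCP orientation; "force": force on the tool from outside, world axes, zero at the start; "moment": the same for the moment, N m; "width": finger opening in m.
Only numpy, scipy, OpenCV 4.12 (cv2) and the standard library are available. Lean on these libraries where they do the work, as an engineer would, in place of code of your own. Each camera call takes 0.05 s, during which the arm holds its last target.

## Working session

There is one attempt and no reset: what is moved stays moved. The work goes in short steps, Python scripts to look and compute and a tool call to move; the robot and the scene stay as the last step left them, time stands still between calls to the robot, and variables do not carry over. Pictures are saved under pics/ and viewed, and the job is handed in when it is done.

Besides the shell and the picture viewer there is one more tool, called as a command line: name --pt "numbers of a row" for each row, then --argument value for the rest. play_rows: Moves the arm, as the interface text tells. Its arguments: {"type":"object","properties":{"targets":{"type":"array","items":{"type":"array","items":{"type":"number"}}},"grip_force":{"type":"number"}},"required":["targets"]}

```bash
mkdir -p pics; ls; python3 - <<'E'
from station import *
import cv2,numpy as np
s=get_state();print(s)
for n in ("scene","top"):
    im,d=grab_frame(n);cv2.imwrite(f"pics/{n}0.png",im);np.save(f"pics/{n}0d.npy",d);np.save(f"pics/{n}0.npy",im)
    print(camera_params(n))
E
```

```text
pics
{'t': 0.0, 'q': array([-9.06933615e-01,  3.59383061e-01,  1.10768826e-02, -3.54971318e-04,
       -1.22408416e+00, -2.88072786e-01]), 'qd': array([ 0.00084594, -0.0008194 , -0.0004635 ,  0.00071515,  0.00101803,
        0.00032877]), 'joint_efforts': array([-1.57075365e-04, -5.82728863e+01,  2.93060786e+01,  6.99712381e+00,
        7.12120032e-03, -1.60877821e-04]), 'eef_pos': array([ 0.24752564, -0.62748432,  0.23663211]), 'ee_rot': array([ 3.13996951e+00, -1.32965396e-04, -2.76592351e+00]), 'force': array([ 0.20277005,  0.4677275 , -1.00336347]), 'moment': array([ 0.02244334, -0.01567053,  0.03262966]), 'width': 0.08769548509577739}
{'camera_matrix': array([[431.28296771,   0.        , 320.18795152],
       [  0.        , 431.28296771, 204.66771777],
       [  0.        ,   0.        ,   1.        ]]), 'extrinsics': array([[ 0.79105019,  0.61172789,  0.00534609, -0.35773249],
       [-0.32630134,  0.41452925,  0.84952512,  0.0814355 ],
       [ 0.5174621 , -0.67376145,  0.52752107, -1.55403545],
       [ 0.        ,  0.        ,  0.        ,  1.        ]])}
{'camera_matrix': array([[450.44319387,   0.        , 320.45355466],
       [  0.        , 450.44319387, 199.77300162],
       [  0.        ,   0.        ,   1.        ]]), 'extrinsics': array([[-0.02410058, -0.99942886, -0.02368799, -0.05770427],
       [ 0.99294163, -0.02668317,  0.11556352, -0.51384605],
       [-0.11612958, -0.02073565,  0.9930176 , -1.45150802],
       [ 0.        ,  0.        ,  0.        ,  1.        ]])}
```

View pics/scene0.png

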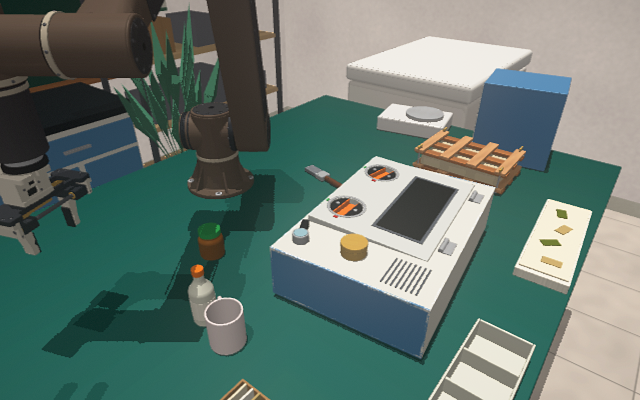

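View pics/top0.png

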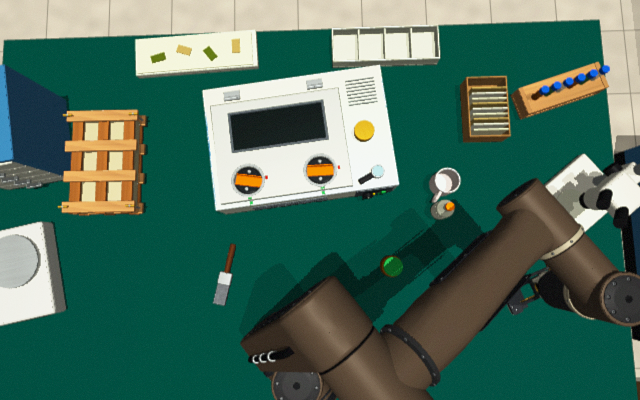

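```bash
cat > h.py <<'E'
from station import *
import cv2,numpy as np
def ray(n,u,v):
    p=camera_params(n);K=p["camera_matrix"];E=p["extrinsics"];R=E[:3,:3];t=E[:3,3]
    d=np.array([(u-K[0,2])/K[0,0],-(v-K[1,2])/K[1,1],-1.0])
    return -R.T@t,R.T@d
def onz(n,u,v,z):
    o,d=ray(n,u,v);return o+d*(z-o[2])/d[2]
def dep(n,u,v,d):
    o,r=ray(n,u,v);return o+r*d[int(v),int(u)]
def orange(n,im,d,zmin=.1,zmax=.2):
    hsv=cv2.cvtColor(im,cv2.COLOR_BGR2HSV)
    m=cv2.inRange(hsv,(3,150,130),(18,255,255))
    c,_=cv2.findContours(m,cv2.RETR_EXTERNAL,cv2.CHAIN_APPROX_NONE)
    return m,[x for x in c if cv2.contourArea(x)>60]
E
python3 - <<'E'
from h import *
for n in("scene","top"):
    im=np.load(f"pics/{n}0.npy");d=np.load(f"pics/{n}0d.npy")
    m,cs=orange(n,im,d)
    for c in cs:
        M=cv2.moments(c);u,v=M['m10']/M['m00'],M['m01']/M['m00']
        P=dep(n,u,v,d)
        if not .1<P[2]<.2: continue
        # project mask pixels to z=.148
        mm=np.zeros_like(m);cv2.drawContours(mm,[c],-1,255,-1);mm&=m
        vs,us=np.nonzero(mm)
        pts=np.array([onz(n,a,b,.148)[:2] for a,b in zip(us,vs)])
        r=cv2.minAreaRect((pts*1000).astype(np.float32))
        print(n,(u,v),"depth",P.round(4),"148:",onz(n,u,v,.148).round(4),"rect",r)
    s=(slice(120,240),slice(290,420)) if n=="scene" else (slice(60,220),slice(195,405))
    cv2.imwrite(f"pics/{n}c.png",cv2.resize(im[s],None,fx=4 if n=="scene" else 3.6,fy=4 if n=="scene" else 3.6,interpolation=cv2.INTER_CUBIC))
E
```

```text
scene (196.46600331674958, 270.424543946932) depth [ 0.478  -0.4638  0.1498] 148: [ 0.4761 -0.4626  0.148 ] rect ((477.1175537109375, -463.462890625), (22.94948959350586, 40.761260986328125), 50.810997009277344)
scene (343.82893081761, 208.15597484276728) depth [ 0.5794 -0.0642  0.1472] 148: [ 0.5801 -0.0652  0.148 ] rect ((579.5179443359375, -57.46681594848633), (35.75584411621094, 75.59642791748047), 1.3028836250305176)
scene (378.98534798534797, 173.57142857142858) depth [0.5558 0.1517 0.1529] 148: [0.5513 0.16   0.148 ] rect ((552.6984252929688, 164.93402099609375), (69.95968627929688, 35.398216247558594), 82.06349182128906)
top (248.2560664112388, 180.0868454661558) depth [0.5656 0.1464 0.1424] 148: [0.5646 0.1454 0.148 ] rect ((564.6151123046875, 145.16580200195312), (79.45402526855469, 35.697479248046875), 82.0001449584961)
top (319.6132836747362, 169.7014276846679) depth [ 0.5909 -0.0729  0.1461] 148: [ 0.5905 -0.0729  0.148 ] rect ((590.7921142578125, -73.46212768554688), (36.34716033935547, 79.15035247802734), 1.60719633102417)
```

View pics/topc.png

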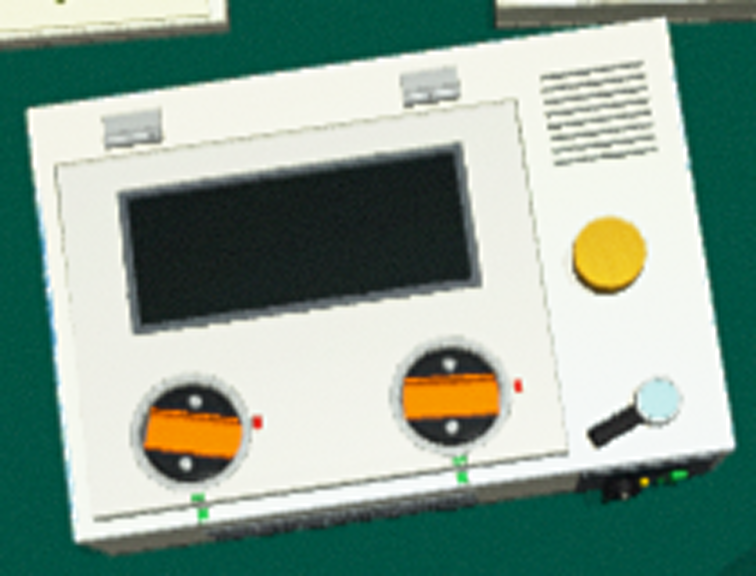

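View pics/scenec.png

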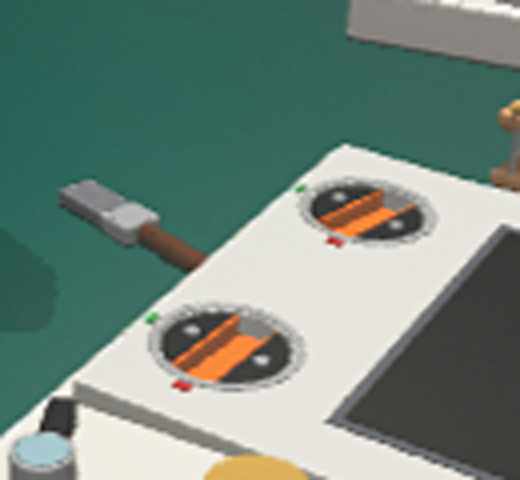

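```bash
python3 - <<'E'
from h import *
for n,seeds in(("scene",((344,208),(379,174))),("top",((319.6,169.7),(248.3,180)))):
    im=np.load(f"pics/{n}0.npy")
    hsv=cv2.cvtColor(im,cv2.COLOR_BGR2HSV)
    dark=(cv2.inRange(hsv,(0,0,0),(180,255,100))|cv2.inRange(hsv,(3,150,100),(18,255,255)))
    for s in seeds:
        w=np.zeros_like(dark);cv2.circle(w,(int(s[0]),int(s[1])),24,255,-1)
        m=cv2.morphologyEx(dark&w,cv2.MORPH_CLOSE,np.ones((5,5)))
        c,_=cv2.findContours(m,cv2.RETR_EXTERNAL,cv2.CHAIN_APPROX_NONE)
        c=max(c,key=cv2.contourArea)
        pts=np.array([onz(n,*p[0],.162)[:2]*1000 for p in cv2.convexHull(c)],np.float32)
        print(n,s,"ellipse",cv2.fitEllipse(pts),"circ",cv2.minEnclosingCircle(pts))
E
```

```text
scene (344, 208) ellipse ((590.9805908203125, -72.92228698730469), (79.81304168701172, 85.71772003173828), 72.09383392333984) circ ((591.5372314453125, -71.66421508789062), 42.99622344970703)
scene (379, 174) ellipse ((566.2423095703125, 145.83657836914062), (76.14595794677734, 86.73699188232422), 68.62598419189453) circ ((566.7463989257812, 148.0101776123047), 42.9807243347168)
top (319.6, 169.7) ellipse ((588.2598876953125, -73.7746353149414), (81.8519058227539, 82.53308868408203), 42.37369155883789) circ ((588.12353515625, -74.14303588867188), 41.6160774230957)
top (248.3, 180) ellipse ((562.9935913085938, 144.63674926757812), (81.2562255859375, 82.56316375732422), 8.669509887695312) circ ((562.7023315429688, 144.59500122070312), 41.599674224853516)
```

play_rows --pt "0 0 0.18 0.02 0.06 0.02 0" --pt "0 0 0.18 0.035 0.05 0.01 0" --pt "0 0 0.18 0.04 0.05 0 0" --pt "0 0 0.18 0.04 0.05 0 0" --pt "0 0 0.18 0.035 0.05 0 0" --pt "0 0 0.18 0.035 0.05 0 0" --pt "0 0 0.18 0.035 0.05 0 0" --pt "0 0 0.18 0.03 0.05 0 0" --grip_force 30

```text
t: 1.1
eef_pos: [0.5154, -0.2148, 0.262]
ee_rot: [3.134, -0.001, -1.287]
force: [1.0, -0.7, 0.7]
width: 0.013
```

play_rows --pt "0 0 0.18 0.01 0.02 0 0" --pt "0 0 0.18 0.01 0.02 0 0" --pt "0 0 0.18 0.01 0.02 0 0" --pt "0 0 0.18 0.01 0.02 0 0" --pt "0 0 0.18 0.01 0.02 0 0" --pt "0 0 0.18 0.012 0.02 0 0" --pt "0 0 0.18 0.012 0.021 0 0" --pt "0 0 0.05 0 0 0 0" --pt "0 0 0 0 0 0 0"

```text
t: 2.22
eef_pos: [0.5915, -0.0637, 0.258]
ee_rot: [3.132, 0.006, 0.074]
force: [0.5, -0.9, 0.5]
width: 0.0003
```

play_rows --pt "0.01 -0.006 -0.046 -0.002 -0.01 -0.03 0" --pt "0 0 0 0 0 -0.04 0" --pt "0 0 0 0 0 0 0"

```text
t: 2.6
eef_pos: [0.589, -0.0744, 0.1868]
ee_rot: [-3.141, -0.001, 0.022]
force: [-0.4, 0.7, 0.7]
width: 0.0004
```

```bash
python3 - <<'E'
from h import *
s=get_state();print(s['t'],s['eef_pos'],s['ee_rot'],s['force'])
for n in("scene","top"):
    im,d=grab_frame(n)
    sl=(slice(90,240),slice(290,430)) if n=="scene" else (slice(60,220),slice(195,405))
    cv2.imwrite(f"pics/{n}1.png",cv2.resize(im[sl],None,fx=3.6,fy=3.6,interpolation=cv2.INTER_CUBIC))
E
```

```text
2.6 [ 0.5889839  -0.07443565  0.18680351] [-3.14076680e+00 -1.12608574e-03  2.20380660e-02] [-0.35566524  0.68767986  0.65381847]
```

View pics/scene1.png

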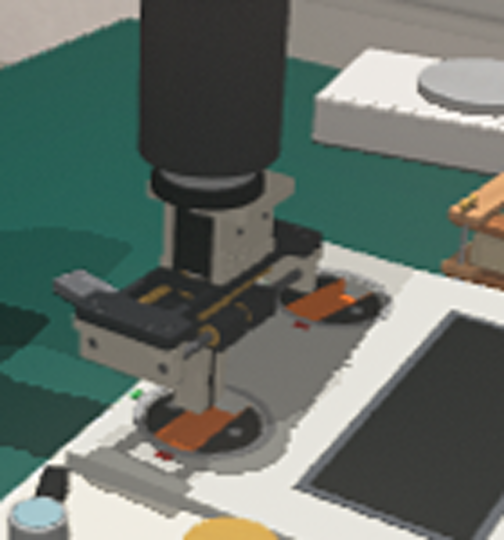

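View pics/top1.png

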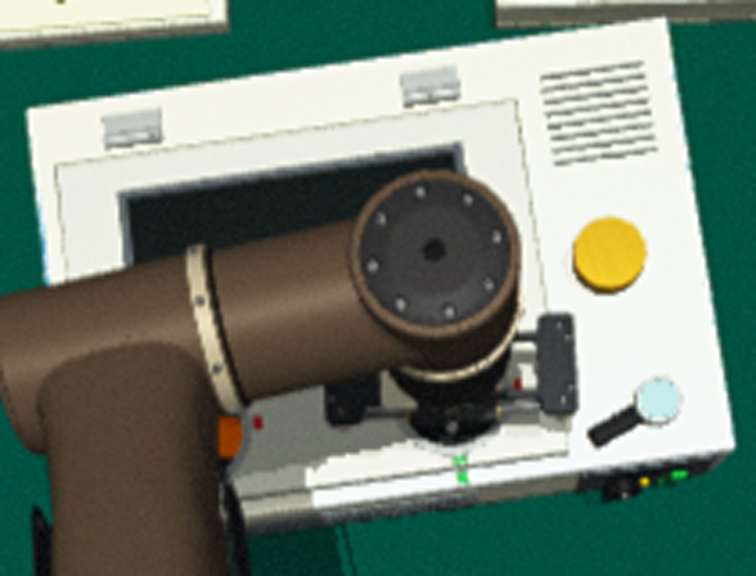

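The fingers, shut, hang centred over the right slot with its trough visible below them (scene crop about 200,420). Descending into it.

play_rows --pt "0 0 0 0 0.001 -0.012 0" --pt "0 0 0 0 0 -0.008 0" --pt "0 0 0 0 0 -0.006 0" --pt "0 0 0 0 0 -0.005 0"

```text
t: 3.2
eef_pos: [0.5936, -0.0729, 0.1616]
ee_rot: [-3.141, -0.014, 0.023]
force: [-0.2, 0.1, 0.1]
width: 0.0006
```

play_rows --pt "0 0.012 0 -0.004 -0.0005 -0.004 0" --pt "0 0 0 0 0 -0.006 0" --pt "0 0 0 0 0 -0.006 0"

```text
t: 3.58
eef_pos: [0.5899, -0.0734, 0.146]
ee_rot: [-3.141, -0.002, 0.024]
force: [-3.0, 1.5, 8.8]
width: 0.0007
```

play_rows --pt "0 0 0 0 0 -0.005 0" --pt "0 0 -0.15 0 0 -0.004 0" --pt "0 0 -0.15 0 0 -0.004 0" --pt "0 0 -0.15 0 0 -0.004 0"

```text
t: 4.08
eef_pos: [0.5914, -0.0739, 0.1449]
ee_rot: [3.141, -0.012, -0.432]
force: [-16.6, 6.8, 34.7]
width: 0.0006
```

play_rows --pt "0 0.01 -0.16 -0.002 0 -0.001 0" --pt "0 0 -0.16 0 0 -0.001 0" --pt "0 0 -0.16 0 0 -0.001 0" --pt "0 0 -0.16 0 0 -0.001 0"

```text
t: 4.58
eef_pos: [0.5901, -0.0732, 0.1459]
ee_rot: [3.139, -0.008, -1.09]
force: [-3.1, 2.4, 8.6]
width: 0.0004
```

play_rows --pt "0 0.008 -0.16 0 0 -0.003 0" --pt "0 0 -0.16 0 0 -0.002 0" --pt "0 0 -0.16 0 0 -0.002 0"

```text
t: 4.95
eef_pos: [0.5898, -0.0725, 0.1451]
ee_rot: [3.134, -0.006, -1.583]
force: [-7.5, 4.3, 16.8]
width: 0.0001
```

play_rows --pt "0 0 -0.12 0 0 -0.002 0" --pt "0 0 -0.1 0 0 -0.002 0" --pt "0 0 -0.1 0 0 -0.002 0"

```text
t: 5.32
eef_pos: [0.5913, -0.0719, 0.1453]
ee_rot: [3.14, -0.006, -1.905]
force: [-5.3, 3.0, 15.3]
width: 0.0004
```

```bash
python3 -c "
from station import *
s=get_state();print(s['q'],s['moment'],s['force'],s['ee_rot'])"
```

```text
[ 0.20968254  0.30609373 -0.29186261  0.0052681  -0.97741757 -0.54641091] [0.90789335 2.37896474 3.41166618] [-5.34772795  2.99610702 15.30693039] [ 3.13993854 -0.00610202 -1.90456391]
```

play_rows --pt "0 0 0.18 -0.001 -0.001 0 0" --pt "0 0 0.16 0 0 0.004 0" --pt "0 0 0 0 0 0.02 0" --pt "0 0 0 0 0 0.03 0" --pt "0 0 0 0 0 0.03 0" --pt "0 0 0.18 -0.04 0.05 0.01 0" --pt "0 0 0.18 -0.04 0.05 0 0" --pt "0 0 0.18 -0.04 0.06 0 0"

```text
t: 6.32
eef_pos: [0.4762, 0.0782, 0.2387]
ee_rot: [3.139, -0.006, -1.005]
force: [0.7, 1.2, 0.1]
width: 0.0005
```

```bash
python3 - <<'E'
from h import *
s=get_state();print(s['t'],s['eef_pos'],s['ee_rot'],s['force'])
for n in("scene","top"):
    im,d=grab_frame(n);np.save(f"pics/{n}2.npy",im)
    sl=(slice(90,240),slice(290,430)) if n=="scene" else (slice(60,220),slice(195,405))
    cv2.imwrite(f"pics/{n}2.png",cv2.resize(im[sl],None,fx=3.6,fy=3.6,interpolation=cv2.INTER_CUBIC))
E
```

```text
6.325 [0.47622316 0.07821027 0.23873136] [ 3.1390121  -0.00602865 -1.00537999] [0.7027281  1.22240556 0.06548408]
```

View pics/scene2.png

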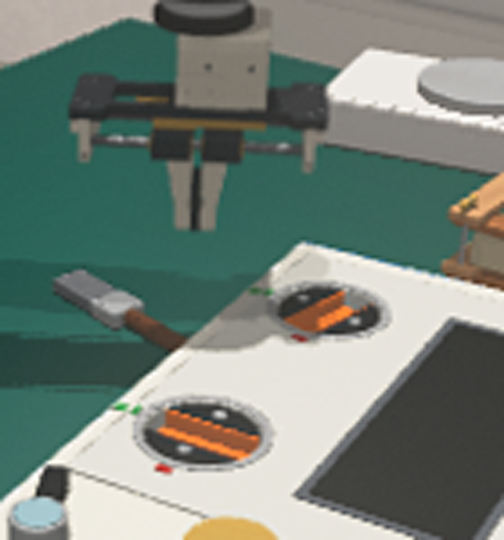

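View pics/top2.png

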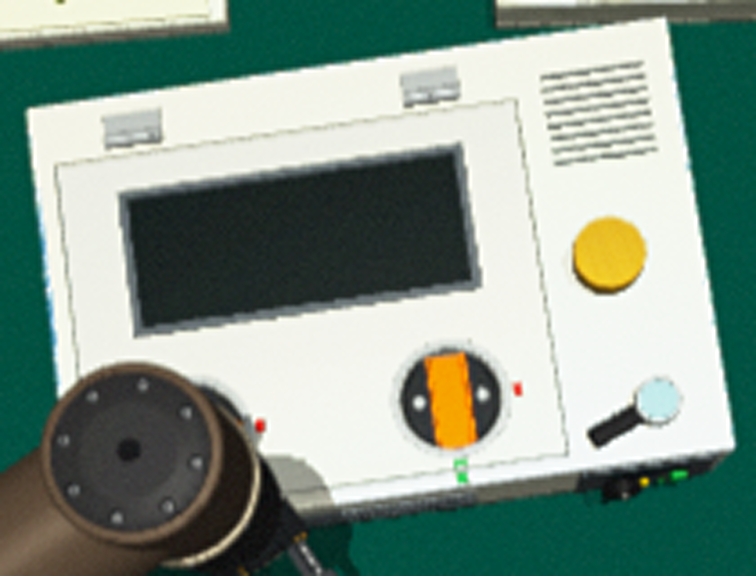

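The right slot now points at the front edge (top crop 450,400) and the lid is flush without the hand on it. Now the left one.

play_rows --pt "0 0 0.16 0.014 0.011 0 0" --pt "0 0 0.16 0.014 0.011 0 0" --pt "0 0 0.16 0.014 0.011 0 0" --pt "0 0 0.16 0.015 0.011 0 0" --pt "0 0 0.16 0.015 0.011 0 0" --pt "0 0 0.06 0.01 0.01 -0.02 0" --pt "0 0 0 0 0 0 0"

```text
t: 7.3
eef_pos: [0.5595, 0.1477, 0.2169]
ee_rot: [3.141, -0.004, -0.113]
force: [0.6, -0.5, 1.0]
width: 0.0004
```

play_rows --pt "0 0.003 -0.027 0.005 -0.003 -0.02 0" --pt "0 0 0 0 0 -0.015 0" --pt "0 0 0 0 0 0 0"

```text
t: 7.68
eef_pos: [0.5648, 0.1436, 0.182]
ee_rot: [3.14, -0.002, -0.145]
force: [-0.0, 0.4, 0.1]
width: 0.0007
```

```bash
python3 - <<'E'
from h import *
im,d=grab_frame("scene")
cv2.imwrite(f"pics/scene3.png",cv2.resize(im[90:240,290:430],None,fx=3.6,fy=3.6,interpolation=cv2.INTER_CUBIC))
E
```

```text
(no output)
```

View pics/scene3.png

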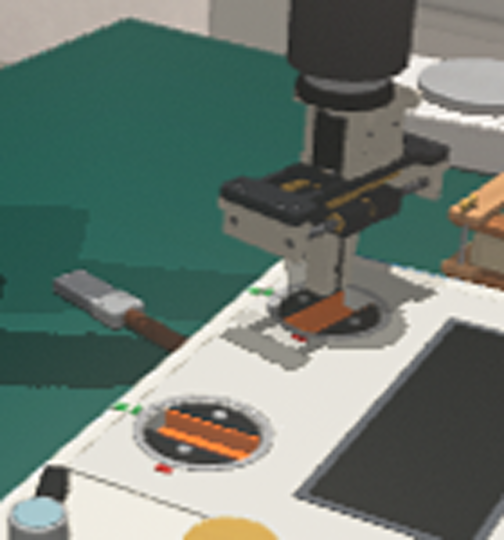

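Fingers over the left slot (crop 325,295). Descend.

play_rows --pt "0 0 0 0 0.001 -0.012 0" --pt "0 0 0 0 0 -0.01 0" --pt "0 0 0 0 0 -0.008 0" --pt "0 0 0 0 0 -0.005 0"

```text
t: 8.22
eef_pos: [0.5657, 0.1453, 0.1475]
ee_rot: [-3.14, -0.006, -0.144]
force: [-0.6, 0.5, 0.1]
width: 0.0005
```

play_rows --pt "0 0 0 -0.001 0 -0.005 0" --pt "0 0 -0.15 0 0 -0.001 0" --pt "0 0 -0.16 0 0 -0.001 0" --pt "0 0 -0.16 0 0 -0.001 0" --pt "0 0 -0.16 0 0 -0.001 0" --pt "0 0 -0.16 0 0 -0.001 0"

```text
t: 8.98
eef_pos: [0.5658, 0.1455, 0.1454]
ee_rot: [-3.139, -0.012, -0.953]
force: [-4.8, 1.2, 8.8]
width: 0.0006
```

play_rows --pt "0 0.01 -0.16 -0.001 0 -0.001 0" --pt "0 0 -0.16 0 0 -0.001 0" --pt "0 0 -0.16 0 0 -0.002 0" --pt "0 0 -0.16 0 0 -0.002 0" --pt "0 0 -0.16 0 0 -0.002 0" --pt "0 0 -0.12 0 0 -0.002 0"

```text
t: 9.72
eef_pos: [0.5669, 0.1468, 0.1453]
ee_rot: [-3.138, -0.006, -1.894]
force: [-4.5, -1.8, 12.2]
width: 0.0007
```

```bash
python3 -c "
from station import *
s=get_state();print(s['q'],s['moment'],s['force'],s['ee_rot'])"
```

```text
[ 0.59158179  0.28944125 -0.3174091   0.00820489 -0.96660852 -0.91913744] [-0.44492493  1.90137093  3.35314115] [-4.5494287  -1.82410553 12.24269456] [-3.13785826 -0.00621719 -1.89369343]
```

Same end angle and moment as at the first stop. Unwind the slack, lift and look.

play_rows --pt "0 0 0.18 -0.001 -0.001 0 0" --pt "0 0 0.16 0 0 0.004 0" --pt "0 0 0 0 0 0.02 0" --pt "0 0 0 0 0 0.03 0" --pt "0 0 0 0 0 0.03 0" --pt "0 0 0 -0.05 -0.01 0.02 0" --pt "0 0 0 -0.06 -0.02 0 0" --pt "0 0 0 -0.06 -0.02 0 0" --pt "0 0 0 0 0 0 0"

```text
t: 10.85
eef_pos: [0.3927, 0.0954, 0.2514]
ee_rot: [-3.136, -0.004, -1.544]
force: [-0.0, 1.0, 0.7]
width: 0.0004
```

```bash
python3 - <<'E'
from h import *
s=get_state();print(s['t'],s['eef_pos'],s['ee_rot'],s['force'])
for n in("scene","top"):
    im,d=grab_frame(n)
    m,cs=orange(n,im,d)
    for c in cs:
        M=cv2.moments(c);u,v=M['m10']/M['m00'],M['m01']/M['m00']
        P=dep(n,u,v,d)
        if not(.1<P[2]<.17 and .5<P[0]<.65): continue
        r=cv2.minAreaRect(np.array([onz(n,*p[0],.134)[:2]*1000 for p in c],np.float32));print(n,P.round(4),r)
    sl=(slice(90,240),slice(290,430)) if n=="scene" else (slice(60,220),slice(195,405))
    cv2.imwrite(f"pics/{n}4.png",cv2.resize(im[sl],None,fx=3.6,fy=3.6,interpolation=cv2.INTER_CUBIC))
E
```

```text
10.85 [0.39266832 0.09544361 0.25141726] [-3.13555157 -0.00406295 -1.54376344] [-0.01555808  1.02616122  0.72856228]
scene [ 0.5862 -0.0557  0.1384] ((579.0778198242188, -50.936397552490234), (78.30846405029297, 34.14509201049805), 6.348703384399414)
scene [0.5632 0.1612 0.1421] ((553.2797241210938, 174.21595764160156), (73.56227111816406, 32.26242446899414), 5.973947525024414)
```

View pics/scene4.png

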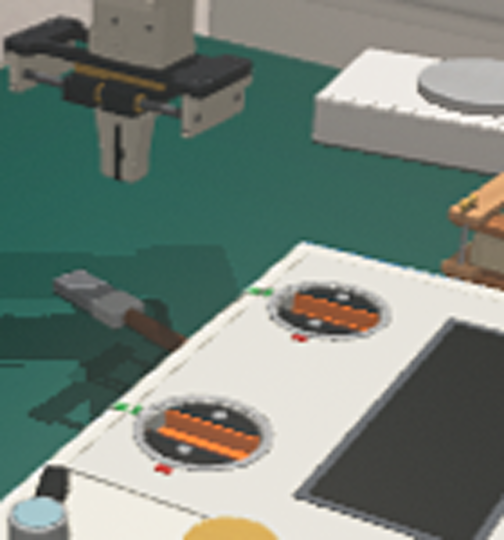

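View pics/top4.png

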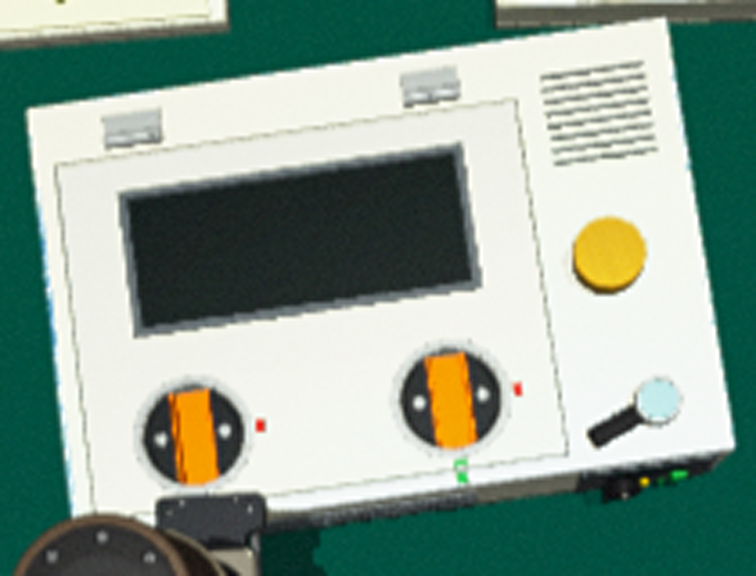

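```bash
python3 -c "
from station import *
print(job_done())"
```

```text
the job is handed in; nothing more can be done
None
```

Both fasteners are turned home and the lid stays down flush by itself. I handed the job in at about 10.9 s of the 54 s allowed.

I set the closed fingertips in the right slot, pressed the lid down flush and turned clockwise until the fastener stopped. I then did the same on the left. Both reached the same tool angle (about -1.9 rad) and the same resisting moment (about 3.4 N m).

**Slot angles:** In the last scene picture the slots lie at 6.3° (right) and 6.0° (left). The locked direction works out at 6.8°, so both are within about 1° of the stop.

**Start position:** Both fasteners were already slightly turned at the start, about 5° (right) and 15° (left), rather than at exactly 0.

**Lid and other things:** The lid shows flush with the hand off. The tin, the loupe and the part of the brush in view look unmoved. The hand is clear and no contact force shows. I did not measure the lid height, and I did not check the glue, jar and mug again; the arm's path passed well above them.

**Disagreement:** In the last top picture my slot detection returned nothing, so the final angles come from the scene camera only. By eye, the top picture shows both slots pointing at the front edge.

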